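Put the display valves back in their colour-coded trays

TASK

On the shop counter the four display valves stand in the wrong trays: put each valve in the middle of the tray whose tab has the colour of its handwheel, upright. All four coloured trays are full, so park a valve in the empty grey tray whenever you need to free a place; set every valve down gently instead of dropping it, never let one tip over, and leave the amber jar where it stands.

Things in the scene. Friction and masses are not known exactly. Their poses are not given: they have to be found in the camera images.
- red_valve_mid (a point): Loose brass stop valve with a red handwheel, about 0.2 to 0.4 kg, upright in a tray of another colour. The point is its centre, half-way up its 62 mm height; z axis up. Foot plate 56 x 40 mm; barrel along x, 64 mm long, its top 32 mm above the underside. The round handwheel on top is 40 mm across, 16 mm high, its centre 23 mm straight above this point (grip it from above, from any side).
- blue_valve_mid (a point): Loose brass stop valve with a blue handwheel, about 0.2 to 0.4 kg, upright in a tray of another colour. The point is its centre, half-way up its 62 mm height; z axis up. Foot plate 56 x 40 mm; barrel along x, 64 mm long, its top 32 mm above the underside. The round handwheel on top is 40 mm across, 16 mm high, its centre 23 mm straight above this point (grip it from above, from any side).
- yellow_valve_mid (a point): Loose brass stop valve with a yellow handwheel, about 0.2 to 0.4 kg, upright in a tray of another colour. The point is its centre, half-way up its 62 mm height; z axis up. Foot plate 56 x 40 mm; barrel along x, 64 mm long, its top 32 mm above the underside. The round handwheel on top is 40 mm across, 16 mm high, its centre 23 mm straight above this point (grip it from above, from any side).
- green_valve_mid (a point): Loose brass stop valve with a green handwheel, about 0.2 to 0.4 kg, upright in a tray of another colour. The point is its centre, half-way up its 62 mm height; z axis up. Foot plate 56 x 40 mm; barrel along x, 64 mm long, its top 32 mm above the underside. The round handwheel on top is 40 mm across, 16 mm high, its centre 23 mm straight above this point (grip it from above, from any side).
- red_tray: Fixed shallow black square tray with a red card on its floor and a red tab on its front, the place of the red valve. 90 x 90 mm outside, 84 x 84 mm inside, rim 16 mm high; room for one valve, turned any way. Origin: centre of its underside on the counter; a valve stands on its floor 3 mm above. The tab (56 mm wide, 10 mm high) sticks out 19 mm on its -x side.
- blue_tray: Fixed shallow black square tray with a blue card on its floor and a blue tab on its front, the place of the blue valve. 90 x 90 mm outside, 84 x 84 mm inside, rim 16 mm high; room for one valve, turned any way. Origin: centre of its underside on the counter; a valve stands on its floor 3 mm above. The tab (56 mm wide, 10 mm high) sticks out 19 mm on its -x side.
- yellow_tray: Fixed shallow black square tray with a yellow card on its floor and a yellow tab on its front, the place of the yellow valve. 90 x 90 mm outside, 84 x 84 mm inside, rim 16 mm high; room for one valve, turned any way. Origin: centre of its underside on the counter; a valve stands on its floor 3 mm above. The tab (56 mm wide, 10 mm high) sticks out 19 mm on its -x side.
- green_tray: Fixed shallow black square tray with a green card on its floor and a green tab on its front, the place of the green valve. 90 x 90 mm outside, 84 x 84 mm inside, rim 16 mm high; room for one valve, turned any way. Origin: centre of its underside on the counter; a valve stands on its floor 3 mm above. The tab (56 mm wide, 10 mm high) sticks out 19 mm on its -x side.
- spare_tray: Fixed shallow plain grey square tray without a tab, empty at the start, to park a valve in. Same size as the others: 90 x 90 mm outside, rim 16 mm, inside 84 x 84 mm. Origin: centre of its underside on the counter; its floor is 3 mm above it.
- jar_mid (a point): Bystander: loose amber glass jar with a steel cap, 54 mm across and 75 mm high, standing on the counter among the trays; not to be disturbed. The point is its centre, half-way up.

How it is judged:
By the outcome, as a careful person would: the job done as asked, in the order asked, and still so for the second after the job is handed in, with the robot touching nothing.
It also fails if it takes over 118 s, if anything falls off the work surface, if the arm or the gripper's body presses on something with over 40 N, if the wrist force passes 120 N, or if a joint passes its speed limit or range.

ROBOT

A 6-joint arm with a two-finger parallel gripper is mounted at the origin on the work surface. World frame = base frame: x ahead of the robot, y to its left, z up, the work surface at z = 0. Lengths are in m, angles in degrees, forces in N, time in s.
With the tool pointing down it reaches from about 0.325 to 0.85 m from the base axis. Payload 15.5 kg.
Tool frame: the origin (TCP) lies at the very end of the fingers, on their centre line; the grasp point (between the pads) lies arm.grip_depth behind it (arm.grip_depth is the distance from the TCP to the grasp point, in m); z points along the fingers, y is the line along which they close (so a half turn about z gives the same grasp; the last joint's range is limited). The gripper opens to 91 mm and grips with 3 to 60 N. Pads are 32 mm wide; open, the fingers measure 118 mm over their backs; the gripper's body (76 mm by 178 mm) begins 60 mm behind the grasp point.
Start: joints at [71.362, 28.281, 77.091, -0, 74.628, -5.472], TCP at [0.142, 0.609, 0.214] pointing down, gripper open.
Joint ranges: [-166.48, 166.48], [-47.26, 123.95], [12.59, 153.08], [-70.14, 250.14], [6.76, 159.57], [-176.63, 176.63]. Speed limits (degrees/s): [108.29, 108.29, 147.25, 172.46, 172.46, 172.46].

INTERFACE

Orientations are given as a 3x3 rotation matrix whose columns are the frame's x, y, z axes.
In Python, from rig import arm gives the robot as it stands. Calls block until the motion is done:
- arm.move_to(position, orientation): joint-space move of the TCP to a pose.
- arm.move_l(position, orientation=None, feed=0.15): straight line of the TCP; orientation=None keeps the orientation; feed is the mean speed in m/s.
- arm.move_joints(angles): joint-space move.
- arm.grip(opening): finger opening in m; the grip force is fixed at half the most; returns when the fingers have stopped.
- arm.sleep(seconds).
- arm.solve_ik(position, orientation): joint angles nearest the present ones, or None.
- arm.snapshot(name): name is "scene" or "top" or "wrist"; returns the picture (420x560x3 uint8, red, green, blue); there is no depth.
- arm.get_calibration(name): a dict with "intrinsics" (3x3 intrinsics, pixels), "cam_to_world" (4x4, takes a point from camera to world coordinates). Camera axes: x right, y down, z forward; pixel columns grow to the right and rows downward; lengths in m; the calibration is good to about 2 mm. A picture is of the moment at which its call begins: read the wrist's pose just before it. get_calibration takes no time and is no camera call; for the wrist camera it gives the pose at the moment of the call.
A pose or a line that the arm cannot do raises arm.Unreachable and nothing moves.
- arm.sign_off(): hands the job in; it is judged then, once.
Readings, each from a call of its own:
- arm.current_t(): time.
- arm.current_joint_positions(): joint angles.
- arm.current_dq(): joint speeds.
- arm.current_tau(): joint torques, N m.
- arm.current_ee_pos(): TCP position.
- arm.current_tool_rot(): TCP orientation.
- arm.current_force(): force on the tool from outside, world axes, zero at the start.
- arm.current_torque(): the same for the moment, N m.
- arm.current_width(): finger opening in m.
- arm.current_grasp_force(): force on a finger pad.
Only numpy, scipy, OpenCV 4.12 (cv2) and the standard library are available. Lean on these libraries where they do the work, as an engineer would, in place of code of your own. Each camera call takes 0.05 s, during which the arm holds its last target. There are 200 camera calls.

## Working session

There is one attempt and no reset: what is moved stays moved. The work goes in short steps, each a Python script; the robot and the scene stay as the last script left them, time stands still between calls to the robot, and variables do not carry over. Pictures are saved under pics/ and viewed, at most 14 in all, crops included, and the job is handed in when it is done.

```bash
ls; mkdir -p pics; python3 - <<'E'
from rig import arm
import cv2
for n in("scene","top"):
    cv2.imwrite(f"pics/{n}0.png",arm.snapshot(n)[:,:,::-1]); c=arm.get_calibration(n); print(c["intrinsics"],c["cam_to_world"])
print(arm.grip_depth,arm.current_t(),arm.current_tool_rot())
E
```

```text
pics
[[516.25191049   0.         279.68802546]
 [  0.         516.25191049 220.16540483]
 [  0.           0.           1.        ]] [[-0.74452426  0.42022188 -0.5187458   1.12153916]
 [ 0.66726723  0.49277615 -0.55850345  0.59521515]
 [ 0.02093019 -0.76196144 -0.64728409  0.74772234]
 [ 0.          0.          0.          1.        ]]
[[434.31011557   0.         277.72224972]
 [  0.         434.31011557 212.91569576]
 [  0.           0.           1.        ]] [[ 0.02219442 -0.98662987  0.1614587   0.42200613]
 [-0.99937854 -0.02631857 -0.02344909  0.00695514]
 [ 0.02738493 -0.16083792 -0.98660085  0.7918267 ]
 [ 0.          0.          0.          1.        ]]
0.0188 0.1 [[-9.73714674e-01  2.27770981e-01 -3.37814114e-04]
 [ 2.27771216e-01  9.73714095e-01 -1.06473009e-03]
 [ 8.64197472e-05 -1.11368764e-03 -9.99999376e-01]]
```

View pics/top0.png

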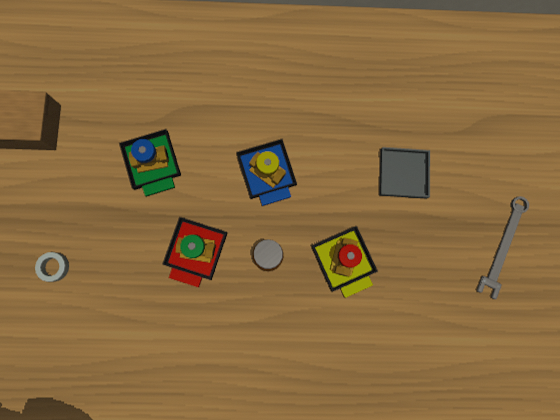

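View pics/scene0.png

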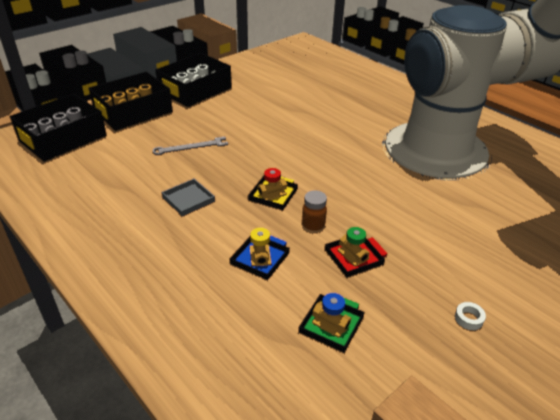

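The top view shows the blue valve in the green tray (150,158), green in red (195,248), red in yellow (344,258) and yellow in blue (267,168). The grey tray is empty at (404,173) and the jar is at (267,254). This is a four-way cycle, so it takes five moves. I'll enlarge the top view to measure.

```bash
python3 - <<'E'
import cv2
i=cv2.imread("pics/top0.png")
for n,x,y,w,h in(("cl",112,122,125,175),("cr",232,132,205,170)):
    s=4.5 if n=="cl" else 3.5
    s=3.4
    c=cv2.resize(i[y:y+h,x:x+w],None,fx=s,fy=s,interpolation=cv2.INTER_CUBIC)
    c=cv2.convertScaleAbs(c,alpha=1.6,beta=15)
    for k in range(0,max(w,h),10):
        if k<w: cv2.putText(c,str(x+k),(int(k*s),8),0,.3,(255,255,255)); cv2.line(c,(int((k+.5)*s),10),(int((k+.5)*s),18),(255,255,255))
        if k<h: cv2.putText(c,str(y+k),(0,int((k+.5)*s)+4),0,.3,(255,255,255)); cv2.line(c,(22,int((k+.5)*s)),(30,int((k+.5)*s)),(255,255,255))
    cv2.imwrite(f"pics/{n}.png",c)
E
```

```text
(no output)
```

View pics/cl.png

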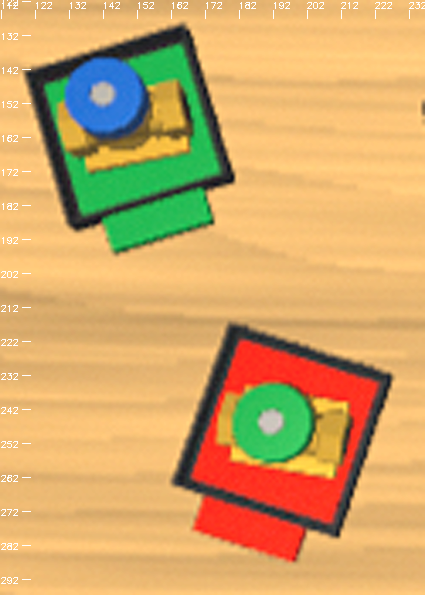

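View pics/cr.png

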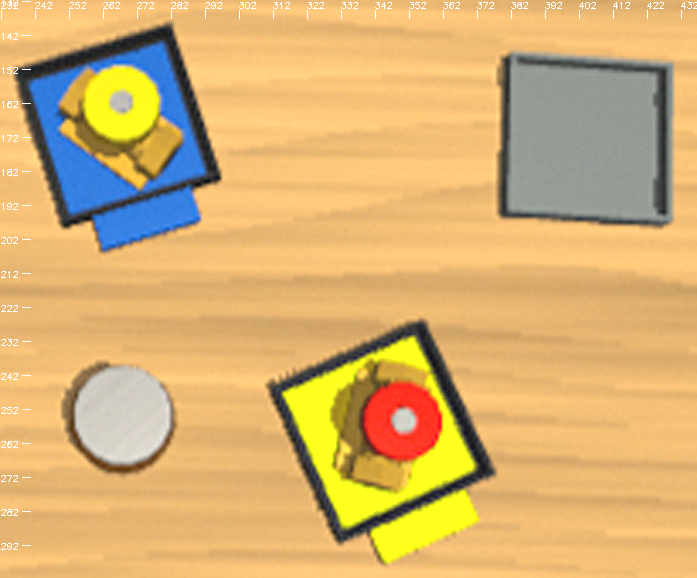

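The crops give the wheel hubs and tray rim corners to about 0.3 px. Next I compute positions, check them against the known sizes, and reproject into the scene camera.

```bash
cat > h.py <<'E'
import numpy as np, json
from rig import arm
def ray(name,uv,z):
    c=arm.get_calibration(name);T=c["cam_to_world"]
    d=T[:3,:3]@np.linalg.inv(c["intrinsics"])@[*uv,1]; return T[:3,3]+d*(z-T[2,3])/d[2]
def proj(name,p):
    c=arm.get_calibration(name);T=c["cam_to_world"]
    q=c["intrinsics"]@(T[:3,:3].T@(np.asarray(p)-T[:3,3])); return q[:2]/q[2]
E
python3 - <<'E'
from h import *
L,R=(112,122),(232,132)
px=lambda o,p:np.array(p)/3.4+o-.5
W=dict(blue=(L,(102,94)),green=(L,(271,422)),yellow=(R,(121,102)),red=(R,(404,420)),jar=(R,(123,415)))
T=dict(green=(L,[(28,71),(183,24),(235,181),(75,229)]),red=(L,[(231,323),(392,376),(337,537),(174,485)]),
blue=(R,[(20,74),(170,24),(219,180),(66,227)]),yellow=(R,[(422,321),(494,472),(340,542),(269,386)]),spare=(R,[(508,53),(672,64),(670,225),(500,214)]))
out={}
for k,(o,p) in W.items():
    q=ray("top",px(o,p),.075 if k=="jar" else .065); out["v_"+k]=q[:2].tolist()
    print(k,q.round(4),np.hypot(*q[:2]).round(3),proj("scene",q).round(1))
for k,(o,ps) in T.items():
    c=np.array([ray("top",px(o,p),.016)[:2] for p in ps]); m=c.mean(0); out["t_"+k]=m.tolist()
    print(k,m.round(4),np.linalg.norm(c-np.roll(c,1,0),axis=1).round(4),np.hypot(*m).round(3),proj("scene",[*m,.003]).round(1))
json.dump(out,open("p.json","w"))
E
```

```text
blue [0.646  0.2268 0.065 ] 0.685 [333.9 300.3]
green [0.4819 0.1326 0.065 ] 0.5 [356.4 231.9]
yellow [0.6305 0.0101 0.065 ] 0.631 [259.9 233. ]
red [ 0.4726 -0.1337  0.065 ] 0.491 [272.  171.5]
jar [0.4711 0.005  0.075 ] 0.471 [315.4 196. ]
green [0.6439 0.2252] [0.0922 0.0867 0.0933 0.0879] 0.682 [331.  321.8]
red [0.4822 0.1343] [0.0891 0.0898 0.0881 0.089 ] 0.501 [353.4 254.7]
blue [0.6314 0.0111] [0.0884 0.0866 0.0913 0.0862] 0.631 [260.1 255.9]
yellow [ 0.4708 -0.1312] [0.0892 0.0873 0.0894 0.0886] 0.489 [273.  193.2]
spare [ 0.6318 -0.2445] [0.0907 0.0909 0.0906 0.0925] 0.677 [189.2 197.8]
```

Tray sides come out near 90 mm and the scene reprojections agree to about 2 px, so I'll do the first transfer (yellow to spare).

```bash
cat >> h.py <<'E'
P=json.load(open("p.json")); R=np.array([[0,1,0],[1,0,0],[0,0,-1.]]); ZP=.039; ZH=.15; OPEN=.062
def transfer(src,dst):
    src,dst=np.array(src),np.array(dst); at=lambda p,z:[p[0],p[1],z]
    arm.move_to(at(src,ZH-.03),R); arm.grip(OPEN)
    arm.move_l(at(src,ZP),R,feed=.1); arm.grip(.0)
    w,f=arm.current_width(),arm.current_grasp_force()
    arm.move_l(at(src,ZH),R,feed=.12); print("grip",round(w,4),round(f,1),"lifted",round(arm.current_width(),4))
    if arm.current_width()<.03: raise SystemExit("lost")
    arm.move_l(at(dst,ZH),R,feed=.18)
    arm.move_l(at(dst,ZP+.008),R,feed=.1)
    f0=arm.current_force()[2]
    z=ZP+.004
    while z>ZP-.003:
        arm.move_l(at(dst,z),R,feed=.02); df=arm.current_force()[2]-f0
        if df>2: break
        z-=.0007
    print("set z",round(z-ZP,4),"dF",round(df,2))
    arm.grip(OPEN); arm.move_l(at(dst,ZH-.03),R,feed=.12); print("t",arm.current_t())
E
python3 - <<'E'
from h import *
import cv2
transfer(P["v_yellow"],P["t_spare"])
cv2.imwrite("pics/s1.png",arm.snapshot("scene")[:,:,::-1])
E
```

```text
grip 0.039 30.0 lifted 0.0396
set z -0.0002 dF 9.78
t 11.9417
```

View pics/s1.png

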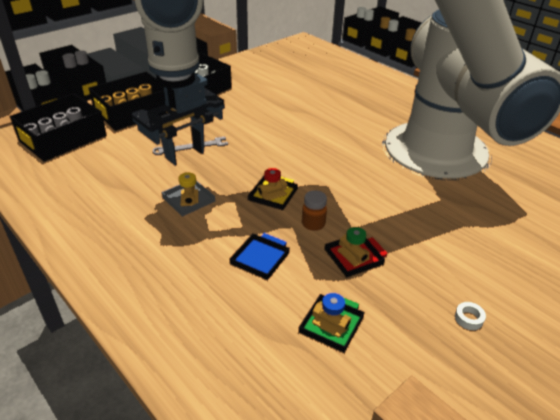

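The yellow valve stands upright in the grey tray (188,190), the blue tray is empty, and the rest is undisturbed. I'll continue with smaller set-down steps.

```bash
sed -i 's/z-=.0007/z-=.0004/;s/ZP+.004$/ZP+.0025/' h.py; python3 - <<'E'
from h import *
import cv2
for c in("blue","green","red"): transfer(P["v_"+c],P["t_"+c])
transfer(P["t_spare"],P["t_yellow"])
p=arm.current_ee_pos(); arm.move_l([p[0],p[1],.25],R)
arm.move_to([.142,.609,.214],R)
i=arm.snapshot("top")[:,:,::-1]; cv2.imwrite("pics/t2.png",cv2.resize(i[110:310,90:450],None,fx=2.2,fy=2.2,interpolation=cv2.INTER_CUBIC))
cv2.imwrite("pics/s2.png",arm.snapshot("scene")[:,:,::-1])
for k in("blue","green","red","yellow","jar"):
    print(k,"jar" if k=="jar" else "",(proj("top",[*P["v_jar"],.075] if k=="jar" else [*P["t_"+k],.065])+.5-[90,110])*2.2)
E
```

```text
grip 0.0393 30.0 lifted 0.0391
set z 0.0001 dF 4.8
t 22.2667
grip 0.0391 30.0 lifted 0.0391
set z 0.0001 dF 4.16
t 31.4417
grip 0.0392 30.0 lifted 0.0392
set z 0.0009 dF 2.15
t 41.25
grip 0.0396 30.0 lifted 0.0394
set z 0.0001 dF 8.06
t 51.2
blue  [389.42887911 113.28174126]
green  [116.28477299  89.7811114 ]
red  [221.54392207 299.01406952]
yellow  [570.55835914 322.52058453]
jar jar [391.98823529 316.92941176]
```

View pics/t2.png

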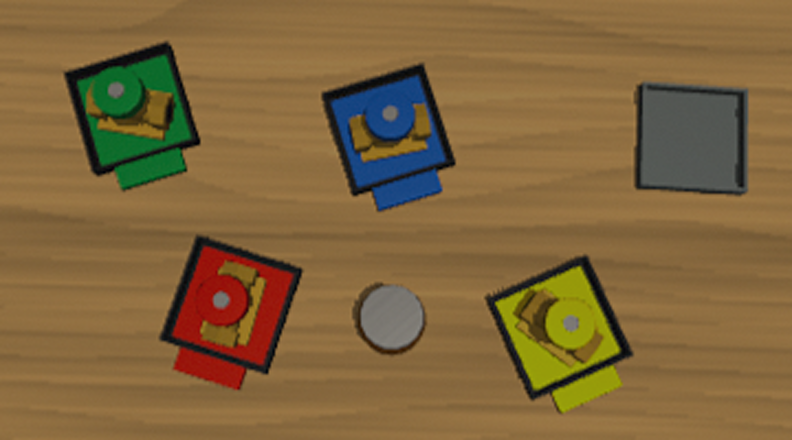

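View pics/s2.png

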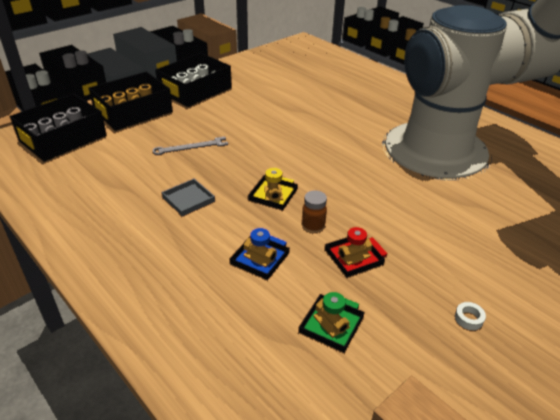

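All four valves stand upright in their matching trays. The hubs in the crop, at blue (390,113), green (116,90), red (221,300) and yellow (571,323), lie within about 1 px of the predicted centres. The jar (392,317) hasn't moved.

```bash
python3 -c "
from rig import arm
print(arm.sign_off())"
```

```text
the job is handed in; nothing more can be done
None
```

The job is handed in: all four valves stand upright in the middle of their matching trays, the jar was not moved, and the last valve was set down at 51 s of the 118 s allowed.

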